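# Slide the nail display into the curing lamp and start it

### The arm

A 7-joint arm with a two-finger parallel gripper is mounted at the origin on the work surface. World frame = base frame: x ahead of the robot, y to its left, z up, the work surface at z = 0. Lengths are in mm, angles in rad, forces in N, time in s.
With the tool pointing down it reaches from about 425 to 800 mm from the base axis. Payload 8.3 kg.
Tool frame: the origin (TCP) lies on the centre line of the jaws, within the pads' length; the fingertips stand 17 mm ahead of it and the grasp point (between the pads) lies 2 mm behind it; z points along the fingers, y is the line along which they close (so a half turn about z gives the same grasp; the last joint's range is limited). The gripper opens to 85 mm and grips with 20 to 120 N. Pads are 22 mm wide; open, the fingers measure 114 mm over their backs; the gripper's body (76 mm by 85 mm) begins 54 mm behind the grasp point. The pads swing forward as they close: fully open they stand 13 mm farther back than shut.
Start: joints at [1.283, 0.383, 0.016, 1.37, -0.006, 1.388, -0.046], TCP at [139.358, -609.248, 248.279] pointing down, gripper open.
Joint ranges: [-2.95, 2.95], [-0.25, 2.06], [-1.52, 1.56], [0.18, 2.33], [-1.44, 4.58], [0.02, 2.06], [-3.01, 3.01]. Speed limits (rad/s): [2.39, 2.39, 3.01, 3.01, 3.14, 3.14, 3.14].

### API

Orientations are given as a unit quaternion [x, y, z, w].
In Python, from bench import env gives the robot as it stands. Calls block until the motion is done:
- env.move_pose(position, orientation): joint-space move of the TCP to a pose.
- env.move_l(position, orientation=None, v=150, max_force=None): straight line of the TCP; orientation=None keeps the orientation; v is the mean speed in mm/s. With max_force (N) it stops when the force on the tool has changed by that much, and returns True; else False.
- env.move_j(angles): joint-space move.
- env.gripper_to(opening, grasp_force=None): finger opening in mm; grasp_force is the grip in N (None keeps the last); returns when the fingers have stopped.
- env.pause(seconds).
- env.ik(position, orientation): joint angles nearest the present ones, or None.
- env.get_obs(): the state.
- env.camera(name): name is "scene" or "side" or "wrist"; returns the picture (420x560x3 uint8, red, green, blue); there is no depth.
- env.get_calibration(name): a dict with "fx", "fy", "cx", "cy" (pixels), "extrinsics" (4x4, takes a point from camera to world coordinates). Camera axes: x right, y down, z forward; pixel columns grow to the right and rows downward; lengths in mm; the calibration is good to about 2 mm. A picture is of the moment at which its call begins: read the wrist's pose just before it. get_calibration takes no time and is no camera call; for the wrist camera it gives the pose at the moment of the call.
A pose or a line that the arm cannot do raises env.Unreachable and nothing moves.
- env.close_job(): hands the job in; it is judged then, once.
The state is a dict: "t": time; "q": joint angles; "qvel": joint speeds; "joint_torque": joint torques, N m; "position": TCP position; "tcp_rot": TCP orientation; "wrist_force": force on the tool from outside, world axes, zero at the start; "moment": the same for the moment, N m; "finger_gap": finger opening in mm; "finger_force": force on a finger pad.
Only numpy, scipy, OpenCV 4.12 (cv2) and the standard library are available. Lean on these libraries where they do the work, as an engineer would, in place of code of your own. Each camera call takes 0.05 s, during which the arm holds its last target. There are 200 camera calls.

### The job

Push the wooden stand of painted nail tips along the tabletop into the open mouth of the lilac curing lamp, tips first, until it is fully home and square against the stop at the back; only then press the green start button on top of the lamp and let it spring back. Push and press only: the stand must stay flat on the table, never lifted or tipped. Leave the bottles, pot, buffer block and file cup where they stand.

Things in the scene. Friction and masses are not known exactly. Their poses are not given: they have to be found in the camera images.
- stand: Loose wooden slab 180 long (x) by 88 wide (y) by 24 thick, about 0.35 kg, flat on the table; origin: centre of its underside. Eight coloured nail tips on posts stand on its front (+x) half, 48 above the table; the rear half is bare. A black stripe across it at x = -23 lies just outside the lamp's mouth when home. Pushed at its upright sides it slides. Its +x points roughly to the lamp at the start.
- stand_front (a point): Middle of the stand's front end face (the end with the nail tips): at 90, 0, 12 in the stand's frame; this face meets the back stop.
- lamp: Lilac lamp fixed to the table, 120 deep (x), 132 wide (y), 85 tall; origin: centre of its underside. A tunnel 108 wide, 65 high, its floor the table, runs along +x from the mouth at x = -60 to the back stop, a flat wall at x = +50. Home: the stand's origin is at lamp x = -40, y about 0, its x along the lamp's x; 70 of its rear still sticks out.
- start_top (a point): Centre of the top of the green start button, 24 dia, standing on the lamp's flat top, 22 behind (lamp +x) the lamp's middle; pressed straight down. The black display beside it lies towards the mouth.
- start (a joint): Travel of the start button in m: 0 released, 0.006 fully down (about 4 N, springs back).
- polish_red: Nail polish bottle, red with black cap, glass body 32 dia, 66 tall with its cap; origin at the centre of its underside, z up. Bystander.
- polish_blue: Nail polish bottle, dark blue with brass cap, glass body 32 dia, 66 tall with its cap; origin at the centre of its underside, z up. Bystander.
- polish_green: Nail polish bottle, sea green with brass cap, glass body 32 dia, 66 tall with its cap; origin at the centre of its underside, z up. Bystander.
- gel_pot: Pink gel pot with black cap, 44 dia, 35 tall; origin at the centre of its underside, z up. Bystander.
- buffer: Pink and white buffer block 95 x 26 x 26 lying on the table, long along its x; origin at the centre of its underside. Bystander.
- file_cup: Lime cup 76 dia, 90 tall, with files and brushes up to 160 high; origin at the centre of its underside, z up. Bystander.
Things that resemble listed ones, but are neither listed nor needed, are in the scene too. Of the things shaped like the stand, the wooden one is meant.

How it is judged:
By the outcome, as a careful person would: the job done as asked, in the order asked, and still so for the second after the job is handed in, with the robot touching nothing.
It also fails if it takes over 72 s, if anything falls off the work surface, if the arm or the gripper's body presses on something with over 40 N, if the wrist force passes 120 N, or if a joint passes its speed limit or range.

## Working session

There is one attempt and no reset: what is moved stays moved. The work goes in short steps, each a Python script; the robot and the scene stay as the last script left them, time stands still between calls to the robot, and variables do not carry over. Pictures are saved under pics/ and viewed, at most 10 in all, crops included, and the job is handed in when it is done.

```bash
mkdir -p pics; cat > h.py <<'E'
import numpy as np, cv2
from bench import env
def snap(cam,name):
    c=env.get_calibration(cam); im=env.camera(cam)[:,:,::-1].copy()
    cv2.imwrite(f'pics/{name}.png',im); np.savez(f'pics/{name}.npz',**{k:np.array(v) for k,v in c.items()}); return im
def px2w(name,uv,z):
    c=np.load(f'pics/{name}.npz'); E=c['extrinsics']
    out=[]
    for u,v in uv:
        d=E[:3,:3]@np.array([(u-c['cx'])/c['fx'],(v-c['cy'])/c['fy'],1]); o=E[:3,3]
        out.append(o+d*(z-o[2])/d[2])
    return np.array(out)
def w2px(name,P):
    c=np.load(f'pics/{name}.npz'); p=np.linalg.inv(c['extrinsics'])@np.append(P,1)
    return p[0]/p[2]*c['fx']+c['cx'],p[1]/p[2]*c['fy']+c['cy']
E
python3 - <<'E'
from h import *
a=snap('scene','scene0');b=snap('side','side0')
o=env.get_obs();print(o['t'],o['position'],o['tcp_rot'])
for n in('scene','side'):print(env.get_calibration(n)['extrinsics'].round(2))
E
```

```text
0.1 [ 139.24908428 -608.86675054  247.393664  ] [ 9.93688368e-01  1.12172519e-01 -1.08536426e-04 -8.61330447e-04]
[[-2.50000e-01  5.60000e-01 -7.90000e-01  1.44256e+03]
 [ 9.70000e-01  1.50000e-01 -2.00000e-01  3.54760e+02]
 [ 1.00000e-02 -8.20000e-01 -5.80000e-01  7.91690e+02]
 [ 0.00000e+00  0.00000e+00  0.00000e+00  1.00000e+00]]
[[ 9.9000e-01 -1.1000e-01  1.2000e-01  3.4237e+02]
 [-1.7000e-01 -6.0000e-01  7.8000e-01 -7.1042e+02]
 [-1.0000e-02 -7.9000e-01 -6.1000e-01  7.4625e+02]
 [ 0.0000e+00  0.0000e+00  0.0000e+00  1.0000e+00]]
```

View pics/scene0.png

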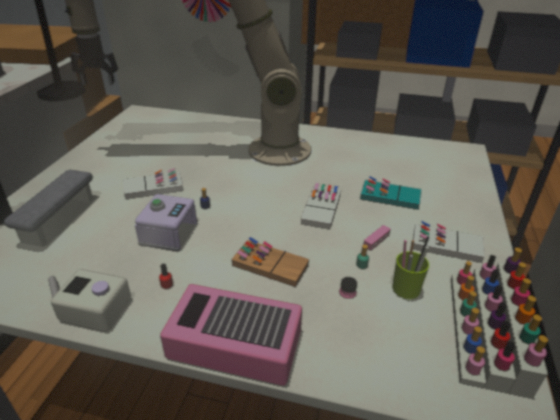

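View pics/side0.png

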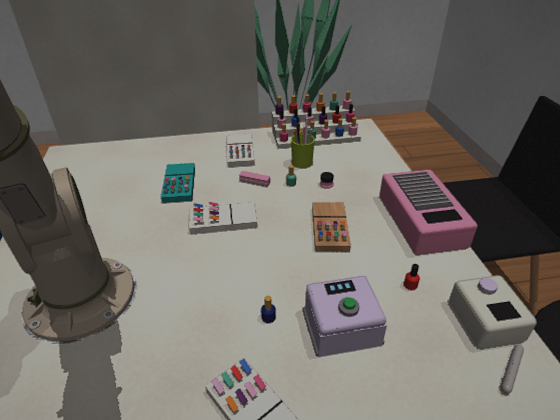

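The scene view shows the wooden stand near (270,260), with its tips toward the lilac lamp at (167,220). The side view shows the stand at (330,226) and the lamp at (345,313). I'll enlarge both.

```bash
python3 - <<'E'
import cv2,numpy as np
a=cv2.imread('pics/scene0.png')[180:310,120:320];b=cv2.imread('pics/side0.png')[190:360,250:440]
cv2.imwrite('pics/c1.png',cv2.resize(a,(800,520),interpolation=cv2.INTER_CUBIC))
cv2.imwrite('pics/c2.png',cv2.resize(b,(665,595),interpolation=cv2.INTER_CUBIC))
E
```

```text
(no output)
```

View pics/c1.png

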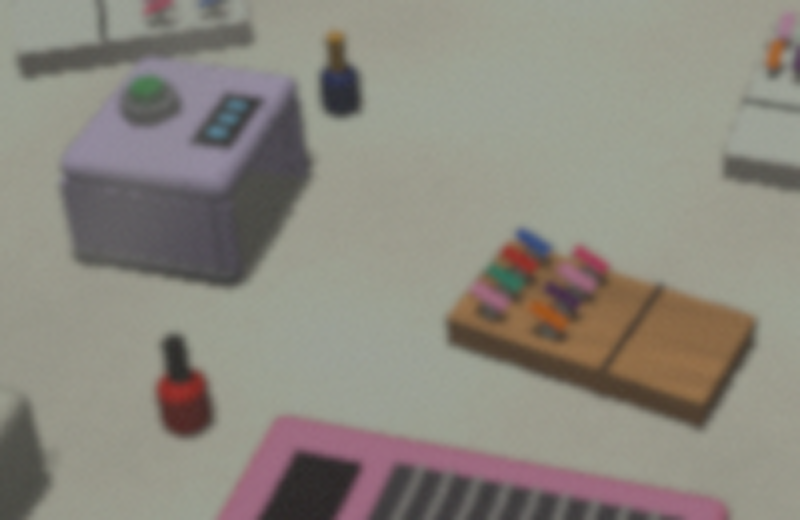

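View pics/c2.png

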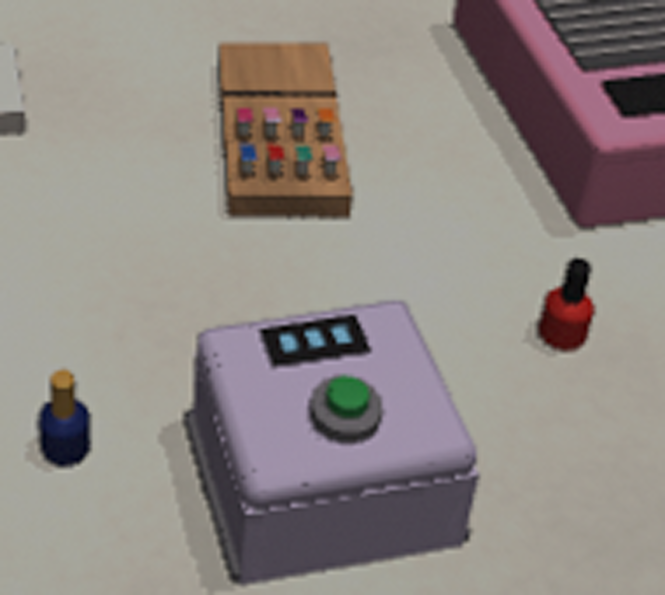

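Crop c1 (×4) shows the stand's top corners at (448,320), (512,240), (756,320) and (703,410), and the button at (147,87). Crop c2 (×3.5) shows the stand's corners at (220,44), (330,43), (351,196) and (229,197), and the button at (349,388).

```bash
python3 - <<'E'
from h import *
A=lambda p:[(120+(u+.5)/4-.5,180+(v+.5)/4-.5) for u,v in p]
B=lambda p:[(250+(u+.5)/3.5-.5,190+(v+.5)/3.5-.5) for u,v in p]
np.set_printoptions(precision=1,suppress=True)
print('stand A FN FF RF RN',px2w('scene0',A([(448,320),(512,240),(756,320),(703,410)]),24))
print('stand B RL RR FR FL',px2w('side0',B([(220,44),(330,43),(351,196),(229,197)]),24))
print('lamp base A: back-near, mouth-near, mouth-far',px2w('scene0',A([(78,264),(240,285),(310,172)]),0))
print('lamp base B: back-l back-r mouth-l',px2w('side0',B([(237,580),(468,543),(188,418)]),0))
for z in(85,95,100,105):print(z,px2w('scene0',A([(147,85)]),z),px2w('side0',B([(349,388)]),z))
print('display',px2w('scene0',A([(228,120)]),85),px2w('side0',B([(315,340)]),85))
print('red',px2w('scene0',A([(186,425)]),0),px2w('side0',B([(566,340)]),0))
print('blue',px2w('scene0',A([(342,107)]),0),px2w('side0',B([(64,455)]),0))
# lamp top corners
print('top A',px2w('scene0',A([(65,178),(235,190),(297,85),(140,58)]),82)); print('top B',px2w('side0',B([(245,497),(472,460),(405,302),(203,333)]),82))
E
```

```text
stand A FN FF RF RN [[643.2  36.5  24. ]
 [556.6  51.9  24. ]
 [593.5 226.   24. ]
 [680.5 210.5  24. ]]
stand B RL RR FR FL [[589.7 221.3  24. ]
 [676.8 206.7  24. ]
 [639.7  30.2  24. ]
 [554.7  44.5  24. ]]
lamp base A: back-near, mouth-near, mouth-far [[ 628.3 -234.9    0. ]
 [ 620.5 -119.6    0. ]
 [ 492.  -122.8    0. ]]
lamp base B: back-l back-r mouth-l [[ 492.2 -239.3    0. ]
 [ 628.6 -238.9    0. ]
 [ 489.3 -122.9    0. ]]
85 [[ 530.  -219.3   85. ]] [[ 566.3 -185.    85. ]]
95 [[ 542.9 -211.2   95. ]] [[ 562.9 -192.9   95. ]]
100 [[ 549.3 -207.1  100. ]] [[ 561.2 -196.9  100. ]]
105 [[ 555.8 -203.1  105. ]] [[ 559.5 -200.8  105. ]]
display [[ 554.1 -147.5   85. ]] [[ 557.4 -147.1   85. ]]
red [[749.  -96.9  -0. ]] [[ 746.8 -103.5    0. ]]
blue [[ 409.3 -131.     0. ]] [[ 408.9 -137.3    0. ]]
top A [[ 636.8 -224.1   82. ]
 [ 620.5 -112.5   82. ]
 [ 499.4 -121.    82. ]
 [ 496.4 -242.2   82. ]]
top B [[ 491.7 -243.7   82. ]
 [ 617.8 -241.9   82. ]
 [ 619.9 -124.9   82. ]
 [ 495.1 -127.8   82. ]]
```

```bash
python3 - <<'E'
from h import *
np.set_printoptions(precision=0,suppress=True)
A=lambda p:[(120+u/4,180+v/4) for u,v in p]
B=lambda p:[(250+u/3.5,190+v/3.5) for u,v in p]
print('pink base B',px2w('side0',B([(580,225),(455,25)]),0),'top',px2w('side0',B([(598,152),(458,-20)]),80),px2w('scene0',A([(282,418),(725,500)]),80))
print('pot/green/buffer/cup',px2w('scene0',[(348,292),(362,265),(377,238),(408,292)],0),px2w('side0',[(327,185),(291,184),(255,180),(303,165)],0))
from scipy.spatial.transform import Rotation as R
def Q(yaw): return (R.from_euler('z',yaw,degrees=True)*R.from_quat([1,0,0,0])).as_quat()
for n,p,y in(('side',[710,130,120],-1.2),('side2',[615,125,20],-1.2),('rear',[562,245,20],88.8),('rear-',[562,245,20],-91.2),('end',[560,-38,20],88.8),('end-',[560,-38,20],-91.2),('btn',[557.5,-202,130],88.8),('btn0',[557.5,-202,130],-1.2)):
    print(n,[None if q is None else np.round(q,2) for q in [env.ik(p,Q(y))]])
E
```

```text
pink base B [[801.  -5.   0.]
 [799. 241.   0.]] top [[793. -16.  80.]
 [773. 195.  80.]] [[802.  -1.  80.]
 [799. 247.  80.]]
pot/green/buffer/cup [[657. 336.   0.]
 [552. 360.   0.]
 [430. 390.   0.]
 [620. 477.   0.]] [[662. 330.   0.]
 [554. 355.   0.]
 [448. 397.   0.]
 [614. 456.   0.]]
side [array([ 0.,  1., -1.,  1.,  1.,  1., -2.])]
side2 [array([ 0.,  1., -1.,  2.,  0.,  1., -2.])]
rear [array([ 0.,  1., -1.,  2.,  1.,  1., -1.])]
rear- [array([ 0.,  1., -1.,  2.,  1.,  1.,  2.])]
end [array([ 1.,  1., -1.,  2.,  0.,  1., -0.])]
end- [array([-1.,  1.,  1.,  2., -1.,  1., -2.])]
btn [array([ 1.,  0., -1.,  2.,  0.,  1.,  0.])]
btn0 [array([ 1.,  0., -0.,  2.,  0.,  1., -1.])]
```

```bash
cat >> h.py <<'E'
from scipy.spatial.transform import Rotation as R
def Q(yaw): return (R.from_euler('z',yaw,degrees=True)*R.from_quat([1,0,0,0])).as_quat()
def st():
    o=env.get_obs(); print(round(o['t'],2),np.round(o['position'],1),np.round(o['wrist_force'],1),'gap',round(float(o['finger_gap']),1))
E
python3 - <<'E'
from h import *
env.gripper_to(70)
env.move_pose([708,130,230],Q(-1.2));st()
snap('wrist','w1')
E
```

```text
3.67 [708.3 128.8 230. ] [-0.6 -0.1 -0.5] gap 69.8
```

View pics/w1.png

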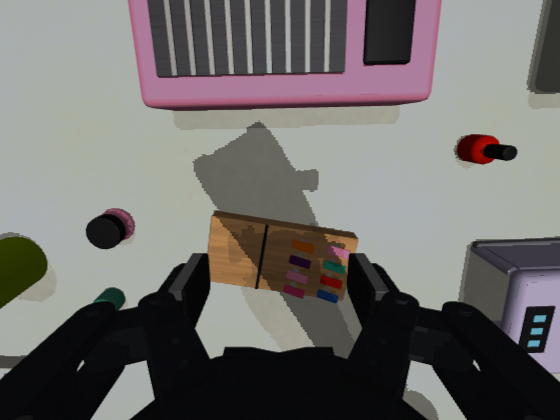

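The wrist view shows the stand's outer top edge from (212,217) to (356,238). Its rear inner corner is at (209,285) and its front inner corner at (346,300). The lamp's mouth is at lower right.

```bash
python3 - <<'E'
from h import *
np.set_printoptions(precision=1,suppress=True)
p=px2w('w1',[(212,217),(356,238),(347,301),(208,285)],24);print(p,p.mean(0))
env.move_l([708,130,70],v=200)
env.move_l([708,130,20],v=80);st()
print(env.move_l([640,128,20],v=60));st()
snap('side','side1');snap('scene','scene1')
im=cv2.imread('pics/side1.png')[140:360,230:450];cv2.imwrite('pics/s1.png',cv2.resize(im,(594,594),interpolation=cv2.INTER_CUBIC))
E
```

```text
[[673.1 207.7  24. ]
 [642.6  35.5  24. ]
 [555.1  42.5  24. ]
 [582.3 220.5  24. ]] [613.3 126.6  24. ]
5.44 [708.2 130.2  20.2] [0.5 0.6 0.3] gap 70.2
False
6.72 [640.  127.9  19.9] [-0.6  0.  -0.1] gap 70.0
```

View pics/s1.png

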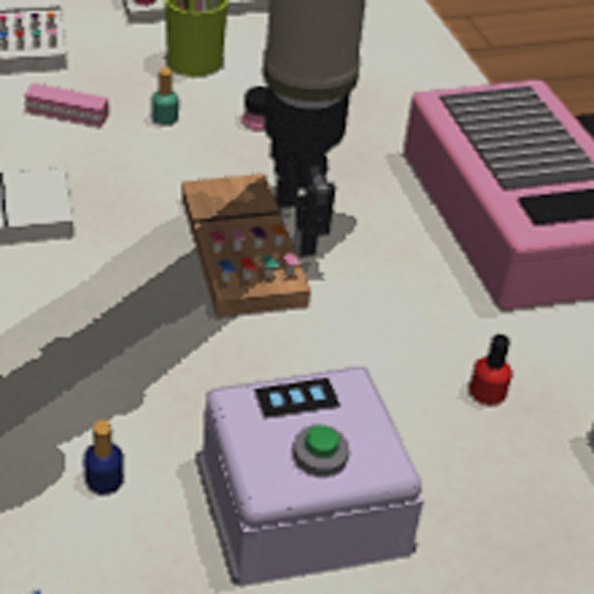

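The stand has rotated nearly square with the lamp. Its front top corners are at about (218,303) and (308,292) in the crop. I'll keep pushing sideways, back off and check.

```bash
python3 - <<'E'
from h import *
np.set_printoptions(precision=1,suppress=True)
print(px2w('side1',[(230+u/2.7,140+v/2.7) for u,v in [(218,303),(308,292),(266,177),(183,184)]],24))
env.move_l([619,127,20],v=50);st()
env.move_l([650,128,20],v=100)
env.move_l([650,128,110],v=200)
env.gripper_to(45)
env.move_pose([561,250,200],Q(88.8));st()
snap('wrist','w2');snap('side','side2');snap('scene','scene2')
a=cv2.imread('pics/w2.png');b=cv2.imread('pics/side2.png')[170:340,240:430]
cv2.imwrite('pics/m2.png',cv2.resize(b,(665,595),interpolation=cv2.INTER_CUBIC))
E
```

```text
[[539.1  24.5  24. ]
 [622.9  24.   24. ]
 [629.9 198.2  24. ]
 [543.5 202.   24. ]]
7.39 [618.7 126.9  20.1] [ 0.   0.1 -1.1] gap 69.8
9.95 [561.4 249.3 199.5] [ 0.3  0.1 -0.2] gap 45.2
```

View pics/w2.png

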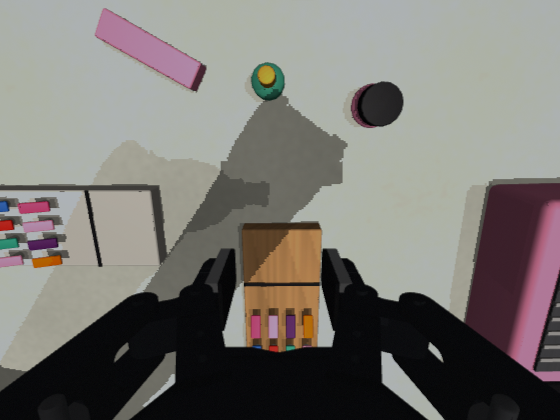

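View pics/m2.png

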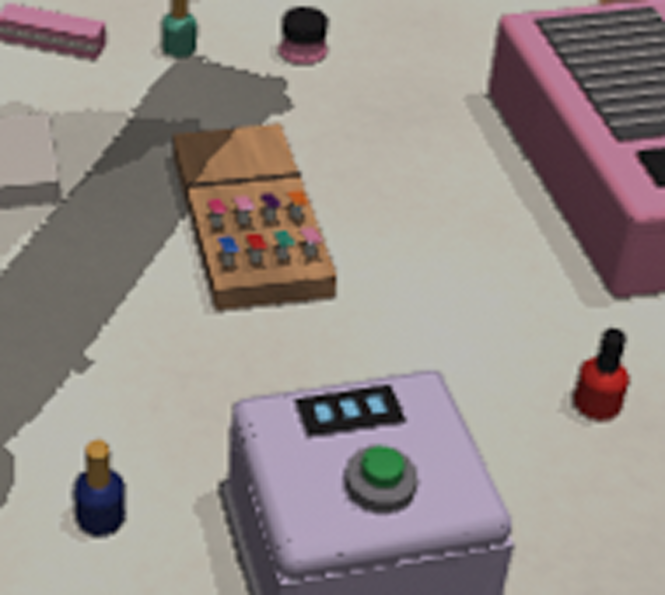

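In the wrist view the stand is square, with its rear edge from (242,229) to (321,229). In the m2 crop its corners are (174,138), (281,126), (335,275) and (215,290).

```bash
python3 - <<'E'
from h import *
np.set_printoptions(precision=1,suppress=True)
print(px2w('side2',[(240+u/3.5,170+v/3.5) for u,v in [(174,138),(281,126),(335,275),(215,290)]],24))
print(px2w('w2',[(242,229),(321,228),(319,284),(245,284)],24))
E
```

```text
[[520.5 200.3  24. ]
 [606.9 200.3  24. ]
 [602.3  26.2  24. ]
 [516.3  26.3  24. ]]
[[520.7 209.6  24. ]
 [606.7 208.8  24. ]
 [605.7 140.1  24. ]
 [520.2 142.   24. ]]
```

```bash
python3 - <<'E'
from h import *
env.move_l([563.5,243,70],v=200)
env.move_l([563.5,243,20],v=80)
print(env.move_l([561.5,95,20],v=70,max_force=20));st()
snap('side','side3');snap('scene','scene3')
b=cv2.imread('pics/side3.png')[180:340,260:420];a=cv2.imread('pics/scene3.png')[170:290,120:320]
b=cv2.resize(b,(400,400),interpolation=cv2.INTER_CUBIC);a=cv2.resize(a,(400,240),interpolation=cv2.INTER_CUBIC)
m=np.zeros((400,800,3),np.uint8);m[:,:400]=b;m[:240,400:]=a;cv2.imwrite('pics/m3.png',m)
E
```

```text
False
13.94 [561.5  95.2  20. ] [-0.2  2.1  1.3] gap 44.9
```

View pics/m3.png

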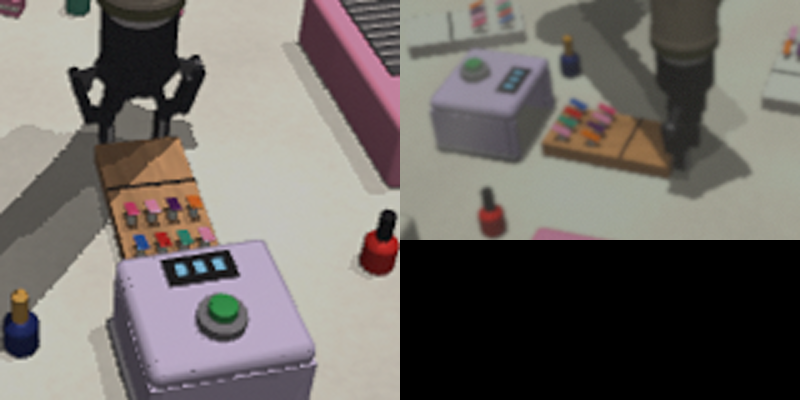

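The stand is square and just outside the mouth. Its rear corners are (95,150) and (180,138) in the left panel, and its stripe runs from (107,189) to (194,177). Next I'll check the lateral position.

```bash
python3 - <<'E'
from h import *
np.set_printoptions(precision=1,suppress=True)
f=lambda p:[(260+u/2.5,180+v/2.5) for u,v in p]
print('rear,stripe',px2w('side3',f([(95,150),(180,138),(107,189),(194,177)]),24))
print('front near scene top',px2w('scene3',[(120+(544-400)/2,170+141/2)],24))
print('lamp base',px2w('side3',f([(108,318)]),0), 'scene lamp mouth near', px2w('scene3',[(120+(518-400)/2,170+157/2),(120+(434-400)/2,170+147/2)],0))
E
```

```text
rear,stripe [[517.5  73.4  24. ]
 [606.5  75.9  24. ]
 [517.6  16.4  24. ]
 [604.7  17.7  24. ]]
front near scene top [[597.9 -90.9  24. ]]
lamp base [[ 490.  -117.8    0. ]] scene lamp mouth near [[ 611.9 -125.3    0. ]
 [ 621.6 -244.9    0. ]]
```

```bash
python3 - <<'E'
from h import *
print(env.move_l([559.7,-5,20],v=60,max_force=15));st()
print(env.move_l([558.9,-60,20],v=20,max_force=15));st()
env.pause(0.3);st()
snap('side','side4');snap('scene','scene4')
b=cv2.imread('pics/side4.png')[180:340,260:420];a=cv2.imread('pics/scene4.png')[170:270,120:280]
b=cv2.resize(b,(400,400),interpolation=cv2.INTER_CUBIC);a=cv2.resize(a,(400,250),interpolation=cv2.INTER_CUBIC)
m=np.zeros((400,800,3),np.uint8);m[:,:400]=b;m[:250,400:]=a;cv2.imwrite('pics/m4.png',m)
E
```

```text
False
15.86 [559.7  -5.   20. ] [0.3 1.9 1.3] gap 45.0
True
17.6 [558.1 -38.6  19.7] [0.5 1.5 1.3] gap 44.9
17.9 [557.8 -38.4  19.3] [ 0.3 -0.5 -0.7] gap 45.0
```

```bash
python3 - <<'E'
from h import *
print(env.move_l([558.8,-60,20],v=20,max_force=25));st()
env.move_l([559.5,0,20],v=100)
env.move_l([559.5,0,200],v=250)
env.gripper_to(0)
env.move_l([558,-90,230],v=200);st()
snap('wrist','w5');snap('side','side5')
b=cv2.imread('pics/side5.png')[180:340,260:420];a=cv2.imread('pics/w5.png')
b=cv2.resize(b,(240,240),interpolation=cv2.INTER_CUBIC)
m=np.zeros((420,800,3),np.uint8);m[:,:560]=a;m[:240,560:]=b;cv2.imwrite('pics/m5.png',m)
E
```

```text
True
18.59 [556.4 -38.9  19.6] [-0.3  3.3  1.2] gap 45.1
21.12 [557.8 -89.  229.8] [-0.7  0.9 -0.7] gap -0.1
```

View pics/m5.png

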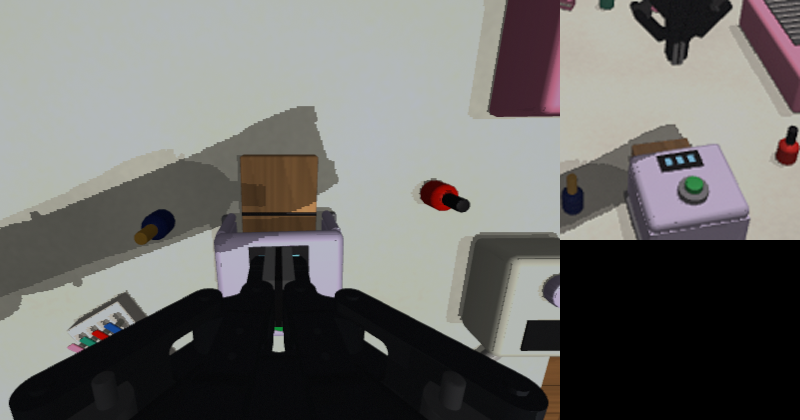

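The stand is inside the mouth and square. Its rear edge runs from (240,155) to (317,155), the stripe is at row 214, and the lamp's mouth posts start around row 212. I'll check the insertion depth numerically.

```bash
python3 - <<'E'
from h import *
np.set_printoptions(precision=1,suppress=True)
print('rear/stripe',px2w('w5',[(240,155),(317,155),(242,214),(317,213.5)],24))
print('lamp mouth base',px2w('w5',[(222,212),(335,211)],0), 'top',px2w('w5',[(217,236),(342,234)],80))
E
```

```text
rear/stripe [[ 514.2  -49.    24. ]
 [ 600.2  -49.7   24. ]
 [ 513.5 -117.7   24. ]
 [ 602.  -117.8   24. ]]
lamp mouth base [[ 485.1 -122.     0. ]
 [ 627.7 -121.7    0. ]] top [[ 495.1 -124.1   80. ]
 [ 620.2 -122.8   80. ]]
```

```bash
python3 - <<'E'
from h import *
env.move_l([557.2,-202.5,150],v=200);st()
print(env.move_l([557.2,-202.5,90],v=20,max_force=2));st()
p=env.get_obs()['position']
print(env.move_l([557.2,-202.5,p[2]-15],v=10,max_force=12));st()
env.pause(0.3);st()
env.move_l([557.2,-202.5,170],v=80);env.pause(.3);st()
E
```

```text
22.07 [ 557.7 -200.8  150.9] [0.5 0.5 0.9] gap -0.1
True
23.63 [ 557.1 -202.6  120.6] [1.6 0.3 2.2] gap 0.4
True
24.24 [ 557.2 -202.6  118.2] [-1.8  0.4  6.6] gap -0.6
24.54 [ 557.3 -202.5  118.2] [-1.5  0.4  7.2] gap 0.1
25.64 [ 557.1 -202.5  169.7] [-0.5 -0.2  0.9] gap -0.0
```

```bash
python3 - <<'E'
from h import *
env.move_l([557.2,-202.5,220],v=150);st()
print(env.close_job())
E
```

```text
26.12 [ 557.3 -202.5  220.1] [-0.8 -0.2  0.1] gap -0.3
the job is handed in; nothing more can be done
None
```

I pushed the wooden stand home and square against the lamp's back stop, then pressed the green start button to its hard stop (about 7 N) and released it; the job was handed in at about 26 s with the arm clear, though the button's travel was judged from force and height, not read directly.

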